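# Reset the vehicle lift with the red key

### The job

Reset the lift's key station: take the red key from the yellow key block, push it fully home in the red-ringed key switch, turn it clockwise (seen from above) to its stop and then back home, and only then draw it out. Put it back in the pocket it came from, standing upright, and let go. Leave the blue key in its place.

Things in the scene. Friction and masses are not known exactly. Their poses are not given: they have to be found in the camera images.
- red_key_grip (a point): Red key, blade down in its pocket of the yellow block. Point: middle of the round flat bow (44 mm across, 12 thick), gripped on its flat faces. z up, y along bow and blade width, x thickness. Below the point: 22 mm of bow, a 40x22x5 flange, a blade 28 long, 28 wide, 9 thick, tapered in its last 12 to 18x4. Flange rests on the block (40 mm high). Pocket 33x14 mm, 32 deep. Half a turn makes no difference. 60 g.
- blue_key_grip (a point): Blue key, a bystander of the same shape as the red one, in the block's other pocket, 80 mm away along the keys' y; which pocket is whose varies. The yellow block (60 x 170 mm, long side along y) is fixed. This point: middle of the bow; z up, y along the bow's width. It must stay where it is.
- lock_slot (a point): Centre of the key slot's mouth, in the top of a 66 mm aluminium disc in a red ring (100 mm, 1 mm proud of the disc), on a fixed grey box (150x150 mm, 85 high). Axes turn with the disc: z up, y along the slot. Slot 31.6 (y) x 12.6 mm, 32 deep: the blade has 1.8 mm to spare all round and 0.13 rad of play before it turns the disc. Key fully home: flange on the disc, bow middle 27 mm above this point.
- lock (a joint): Turn of the key switch's disc, rad: 0 at home, where it starts (black mark on the disc at the white mark on the ring), growing clockwise seen from above to a hard stop at 1.2 (yellow mark). Light friction (0.08 N m), no spring: it stays where it is left.
Mind the look-alikes: they are no part of the job. There is more than one size of the part that bears lock_slot; the job needs the middle-sized. There is more than one size of the part that bears blue_key_grip; the job needs the smaller.

How it is judged (in metres and radians):
On the way, in this order (a step that is already met when the one before it is completed fails the run):
1. the red key is home in the key switch, not yet turned (horizontal distance between red_key_grip and lock_slot below 0.01 m and z of red_key_grip in the frame of lock_slot below 0.037 m and angle between the y axis of red_key_grip and the y axis of lock_slot, either way round below 0.21 rad and angle between red_key_grip's own z axis and vertical below 0.18 rad and value of joint lock below 0.25 rad), for 0.1 s.
2. the switch is turned to its stop with the red key home in it (horizontal distance between red_key_grip and lock_slot below 0.01 m and z of red_key_grip in the frame of lock_slot below 0.037 m and angle between the y axis of red_key_grip and the y axis of lock_slot, either way round below 0.21 rad and angle between red_key_grip's own z axis and vertical below 0.18 rad and value of joint lock above 0.98 rad), for 0.1 s.
3. the switch is turned back home with the red key still in it (all of step 1), for 0.1 s.
At the end, for the whole second after the job is handed in: The key switch is at home (within 0.25 rad), the red key stands upright (within 0.17 rad) within 12 mm of where it started in its pocket, and the blue key stands within 12 mm of where it started (value of joint lock below 0.25 rad and distance of each of red_key_grip, blue_key_grip from where it was at the start of the episode below 0.012 m and angle between each of red_key_grip, blue_key_grip's own z axis and vertical below 0.17 rad); the robot touches nothing.
It fails at once if the switch is turned away from home (over 0.4 rad) with the red key out of it (bow middle over 45 mm above the slot mouth, or over 20 mm to the side) (value of joint lock above 0.4 rad and (z of red_key_grip in the frame of lock_slot above 0.045 m or horizontal distance between red_key_grip and lock_slot above 0.02 m)).
It fails at once if the blue key is moved by more than 15 mm (distance of blue_key_grip from where it was at the start of the episode above 0.015 m).
It also fails if it takes over 58 s, if anything falls off the work surface, if the arm or the gripper's body presses on something with over 40 N, if the wrist force passes 120 N, or if a joint passes its speed limit or range.

### The arm

A 6-joint arm with a two-finger parallel gripper is mounted at the origin on the work surface. World frame = base frame: x ahead of the robot, y to its left, z up, the work surface at z = 0. Lengths are in m, angles in degrees, forces in N, time in s.
With the tool pointing down it reaches from about 0.3 to 0.75 m from the base axis. Payload 8.5 kg.
Tool frame: the origin (TCP) lies at the very end of the fingers, on their centre line; the grasp point (between the pads) lies 19 mm behind it (env.grasp_offset is the distance from the TCP to the grasp point, in m); y points along the fingers, z is the direction in which the jaws open and shut, and the axes are right-handed (so a half turn about y gives the same grasp; the last joint's range is limited). The gripper opens to 85 mm and grips with 20 to 120 N. Pads are 22 mm wide; open, the fingers measure 114 mm over their backs; the gripper's body (76 mm by 85 mm) begins 54 mm behind the grasp point. The pads swing forward as they close: fully open they stand 13 mm farther back than shut.
Start: joints at [62.034, 21.807, 74.336, -0, 83.858, -12.336], TCP at [0.148, 0.53, 0.231] pointing down, gripper open.
Joint ranges: [-178.18, 178.18], [-50.72, 133.34], [12.68, 142.11], [-81.47, 261.47], [9.98, 163.14], [-165.26, 165.26]. Speed limits (degrees/s): [136.94, 136.94, 180, 180, 180, 180].

### API

Orientations are given as a 3x3 rotation matrix whose columns are the frame's x, y, z axes.
In Python, from rig import env gives the robot as it stands. The module is installed in compiled form; this text tells all that it offers.
- The arm moves only by the shell command python3 -m pendant 'ROWS' [FORCE]. ROWS is JSON, a list of rows, each a list of 3 entries, a list of its own where there are three numbers: the shift along the world's x, y, z as a fraction of full scale, then the turn about the world's z as a fraction of full scale, then the opening, from 0 (shut) to 1 (fully open). A call has 1 to 12 rows; each row shifts and turns the commanded pose from where the row before left it; what a row does not reach is not made up. Full scale, the value 1, is 30 mm for a shift and 5 degrees for a turn. A row lasts 1/12 s, in which the tool goes at most 41.7 mm and 7.16 degrees, less where a joint would pass 70% of its speed; a pose out of reach is approached as far as the arm can. A call with a number of a shift or a turn outside -1 to 1 is refused whole. A call with a gripper value outside its range is refused whole. The fingers move at their own pace and stop on an object; FORCE is the grip in N (left out, the last holds). Time passes only in rows, so rows that do not move let the fingers close. It gives the time, the measured TCP pose, the force and the opening at its end, in the units of the state.
- env.observe(): the state, without advancing time (a new reading comes with each control period).
- env.get_image(name): name is "side" or "top" or "wrist"; returns (picture, depth): 420x560x3 uint8, red, green, blue; 420x560 float32, m along the optical axis (not along the pixel's ray), 0 where there is no reading.
- env.camera_model(name): a dict with "camera_matrix" (3x3 intrinsics, pixels), "R" (3x3) and "t" (3): a world point X has camera coordinates R X + t; the wrist camera has in their place "tool_from_camera" (4x4, takes a point from camera to tool coordinates, whose origin is the TCP and whose axes are the tool frame's). Camera axes: x right, y down, z forward; pixel columns grow to the right and rows downward; lengths in m; the calibration is good to about 2 mm. A picture is of the moment at which its call begins: read the wrist's pose just before it. camera_model takes no time and is no camera call.
- env.close_job(): hands the job in, once; it reports no verdict.
The state is a dict: "time_s": time; "q": joint angles; "qvel": joint speeds; "joint_efforts": joint torques, N m; "position": TCP position; "tool_rot": TCP orientation; "ft_force": force on the tool from outside, world axes, zero at the start; "wrist_torque": the same for the moment, N m; "grip_width": finger opening in m.
Only numpy, scipy, OpenCV 4.12 (cv2) and the standard library are available. Lean on these libraries where they do the work, as an engineer would, in place of code of your own. Each camera call takes 0.05 s, during which the arm holds its last target.

## Working session

There is one attempt and no reset: what is moved stays moved. The work goes in short steps, Python scripts to look and compute and a shell command to move; the robot and the scene stay as the last step left them, time stands still between calls to the robot, and variables do not carry over. Pictures are saved under pics/ and viewed, and the job is handed in when it is done.

```bash
mkdir -p pics
cat > h.py <<'E'
import numpy as np, cv2
from rig import env
def snap(name):
    s=env.observe(); im,d=env.get_image(name); m=env.camera_model(name)
    np.savez('pics/'+name+'.npz',im=im,d=d,p=s['position'],R=s['tool_rot'])
    return im,d,m,s
def world(name,u,v,d,m,s):
    K=np.array(m['camera_matrix']); c=np.linalg.inv(K)@np.array([u,v,1.])*d
    if name=='wrist':
        T=np.array(m['tool_from_camera']); t=T[:3,:3]@c+T[:3,3]
        return np.array(s['tool_rot'])@t+np.array(s['position'])
    return np.array(m['R']).T@(c-np.array(m['t']))
E
python3 - <<'E'
from h import *
for n in ['top','side']:
    im,d,m,s=snap(n); cv2.imwrite(f'pics/{n}0.png',im[:,:,::-1])
s=env.observe()
print({k:np.round(v,4).tolist() for k,v in s.items()})
E
```

```text
{'time_s': 0.1, 'q': [62.0344, 21.8393, 74.3786, -0.0002, 83.8587, -12.3351], 'qvel': [-0.0403, -0.1116, -0.1669, 0.0107, 0.0354, -0.0187], 'joint_efforts': [0.0026, -44.9226, -23.1657, -0.0003, 0.0037, -0.0], 'position': [0.1481, 0.5294, 0.2308], 'tool_rot': [[0.963, -0.0006, 0.2694], [-0.2694, -0.0012, 0.963], [-0.0003, -1.0, -0.0013]], 'ft_force': [0.0487, -0.2773, 0.1931], 'wrist_torque': [-0.0156, 0.0049, -0.0327], 'grip_width': 0.0855}
```

View pics/top0.png

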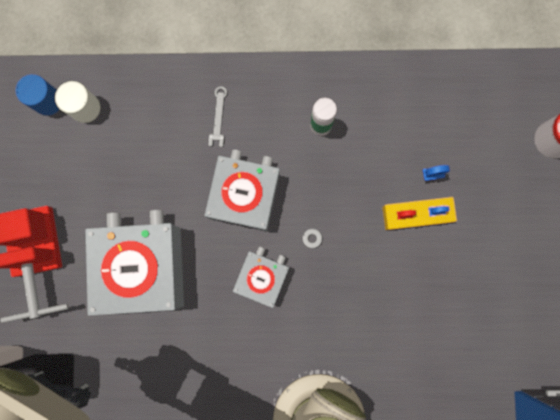

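View pics/side0.png

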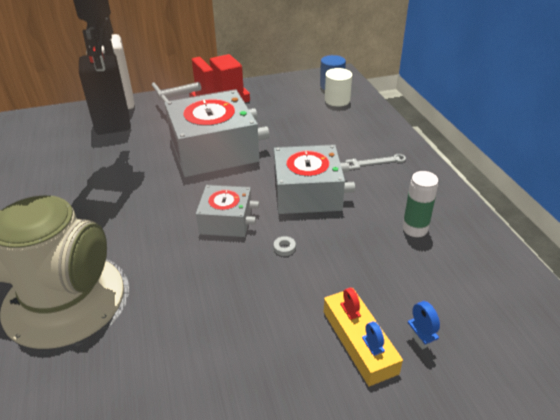

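Three switches in the top view: large (129,268), middle (242,191), small (261,279); the middle one fits if it measures 150 mm. There are two blue keys: one in the block at (438,210), and a larger one standing free at (436,173). The red key is at (406,213). I'll measure them and check in enlarged crops.

Run:
```python
from h import *
z=np.load('pics/top.npz'); im,d=z['im'],z['d']; m=env.camera_model('top'); s=None
a=cv2.resize(im[140:240,195:295],None,fx=4,fy=4,interpolation=cv2.INTER_CUBIC)
b=cv2.resize(im[150:250,370:470],None,fx=4,fy=4,interpolation=cv2.INTER_CUBIC)
cv2.imwrite('pics/crop0.png',np.hstack([a,b])[:,:,::-1])
for n,(u,v) in dict(big=(115,255),mid=(228,180),midc=(256,205),slotdisc=(233,188),red=(406,213),blue=(438,210),blue2=(436,173),block=(423,219),base=(330,400)).items():
    print(n,d[v,u],world('top',u,v,d[v,u],m,s).round(4))
print(np.array(m['camera_matrix']).round(1).tolist(),np.array(m['R']).round(3).tolist(),m['t'])
# box corners of mid at z
for u,v in [(215,156),(280,164),(270,229),(206,217)]:
    # intersect z=.085
    Z=.085;K=np.array(m['camera_matrix']);R=np.array(m['R']);t=np.array(m['t'])
    r=R.T@np.linalg.inv(K)@np.array([u,v,1.]);c=-R.T@t;print((c+r*(Z-c[2])/r[2]).round(4))
```

```text
big 1.1814895 [0.41   0.4753 0.1138]
mid 1.2262402 [0.589  0.2149 0.0849]
midc 1.223396 [0.5278 0.1477 0.0809]
slotdisc 1.2213734 [0.5688 0.2025 0.0876]
red 1.2109197 [ 0.5033 -0.2109  0.0877]
blue 1.2137356 [ 0.5099 -0.2882  0.0848]
blue2 1.2194912 [ 0.5992 -0.2862  0.0883]
block 1.2612376 [ 0.4936 -0.2651  0.0356]
base 1.0853959 [ 0.093  -0.0134  0.1734]
[[507.1, 0.0, 279.5], [0.0, 507.1, 218.5], [0.0, 0.0, 1.0]] [[-0.011, -1.0, -0.01], [-0.995, 0.012, -0.102], [0.103, 0.009, -0.995]] [0.09742306 0.4990319  1.24841765]
[0.6485 0.2465 0.085 ]
[0.6267 0.0887 0.085 ]
[0.4689 0.1143 0.085 ]
[0.4996 0.2678 0.085 ]
```

View pics/crop0.png

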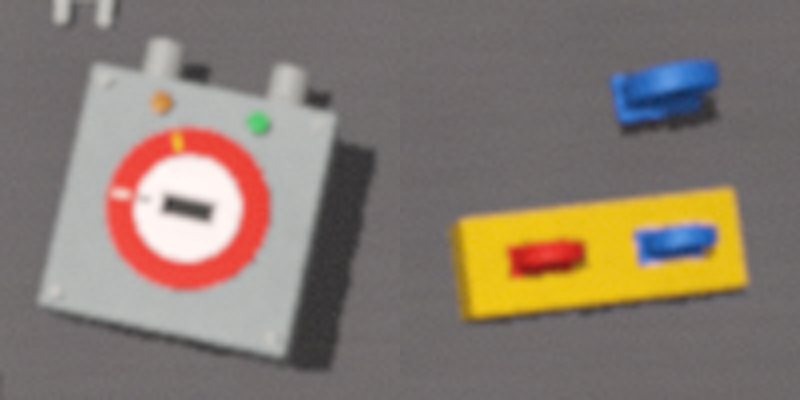

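Confirmed. The middle box measures about 150–155 mm, so it is the one meant. The red key is left in the block at crop (547,257), and the smaller blue one is right at (677,243). The slot is at crop (188,207) with its black mark at the white home mark. Next I'll move over the switch for a wrist view.

```bash
python3 -m pendant '[[[0.9,-0.8,0.1],-1,1],[[0.9,-0.8,0.1],-1,1],[[0.9,-0.8,0.1],-1,1],[[0.9,-0.8,0.1],-1,1],[[0.9,-0.8,0.1],-1,1],[[0.9,-0.8,0.1],-1,1],[[0.9,-0.8,0.1],-1,1],[[0.9,-0.8,0.1],-1,1],[[0.9,-0.8,0.1],-1,1],[[0.9,-0.8,0.1],-1,1],[[0.9,-0.8,0.1],-1,1],[[0.9,-0.8,0.1],-1,1]]'
python3 -m pendant '[[[0.6,-0.8,0],-1,1],[[0.6,-0.8,0],-1,1],[[0,0,0],0,1],[[0,0,0],0,1],[[0,0,0],0,1]]'
python3 - <<'E'
from h import *
im,d,m,s=snap('wrist'); cv2.imwrite('pics/w1.png',im[:,:,::-1]); print(s['position'],np.array(s['tool_rot']).round(3).tolist(),s['q'],np.array(m['tool_from_camera']).round(3).tolist())
E
```

```text
time_s: 1.1
position: [0.4732, 0.2401, 0.2672]
tool_rot: [[0.244, -0.001, 0.97], [-0.97, -0.0, 0.244], [-0.0, -1.0, -0.001]]
ft_force: [1.3, 0.5, 0.3]
grip_width: 0.0851
time_s: 1.52
position: [0.5077, 0.194, 0.2671]
tool_rot: [[0.077, -0.001, 0.997], [-0.997, 0.0, 0.077], [-0.0, -1.0, -0.001]]
ft_force: [-1.0, 0.8, 0.1]
grip_width: 0.0857
[0.50771435 0.19398652 0.26708692] [[0.077, -0.001, 0.997], [-0.997, 0.0, 0.077], [-0.0, -1.0, -0.001]] [8.41732701e+00 1.98529931e+01 7.14074639e+01 1.70430708e-02
 8.87865740e+01 3.98471530e+00] [[0.001, 0.956, 0.293, -0.076], [0.0, -0.293, 0.956, -0.142], [1.0, -0.001, -0.001, -0.0], [0.0, 0.0, 0.0, 1.0]]
```

View pics/w1.png

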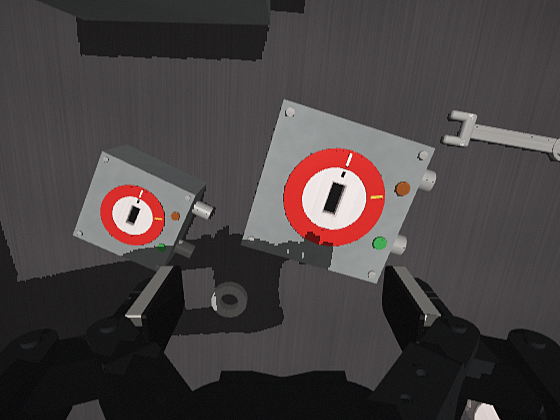

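Run:
```python
from h import *
z=np.load('pics/wrist.npz'); im=z['im']
cv2.imwrite('pics/w1c.png',cv2.resize(im[140:255,270:400],None,fx=5,fy=5,interpolation=cv2.INTER_CUBIC)[:,:,::-1])
```

```text
(no output)
```

View pics/w1c.png

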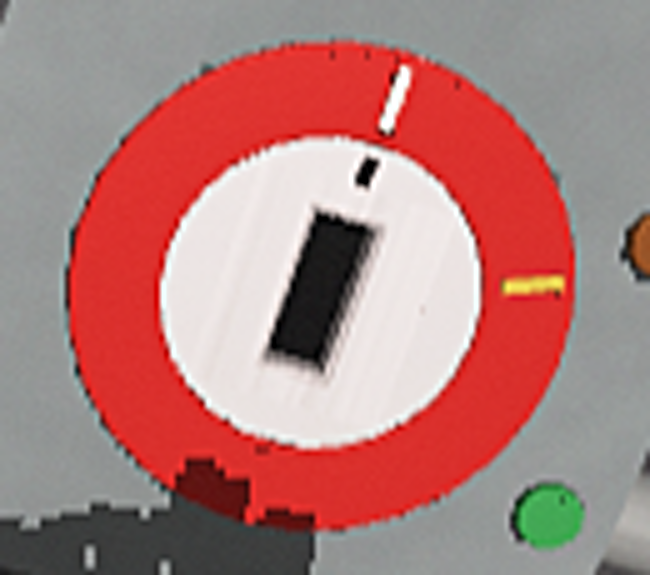

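```bash
cat > slot.py <<'E'
from h import *
def plane(pts,Z,m,s):
    K=np.array(m['camera_matrix']);T=np.array(m['tool_from_camera']);R=np.array(s['tool_rot']);p=np.array(s['position'])
    c=R@T[:3,3]+p; r=(R@T[:3,:3]@np.linalg.inv(K)@np.c_[pts,np.ones(len(pts))].T).T
    return c+r*((Z-c[2])/r[:,2])[:,None]
E
python3 - <<'E'
from slot import *
z=np.load('pics/wrist.npz'); im,d=z['im'],z['d']; m=env.camera_model('wrist'); s=dict(position=z['p'],tool_rot=z['R'])
for u,v in [(310,200),(355,215),(290,195),(375,190),(280,130)]: print(u,v,world('wrist',u,v,d[v,u],m,s).round(4))
x0,y0=270,140; c=im[140:255,270:400].astype(int)
white=((c.min(2)>150)).astype(np.uint8)
n,l,st,ce=cv2.connectedComponentsWithStats(white)
i=[k for k in range(1,n) if l[70,45]==k][0]
cn=max(cv2.findContours((l==i).astype(np.uint8),cv2.RETR_EXTERNAL,cv2.CHAIN_APPROX_NONE)[0],key=len)[:,0]+[x0,y0]
for Z in (.0850,.0865):
    P=plane(cn,Z,m,s)[:,:2]; A=np.c_[2*P,np.ones(len(P))]; w=np.linalg.lstsq(A,(P**2).sum(1),rcond=None)[0]
    print('disc',w[:2],np.sqrt(w[2]+w[:2]@w[:2])*2)
    co=np.array([(315,208),(380,230),(325,375),(266,355)])/5+[x0,y0]-.4
    Q=plane(co,Z,m,s)[:,:2];print('slot',Q.round(4).tolist(),Q.mean(0))
    dark=(c.max(2)<90)&(cv2.drawContours(np.zeros(c.shape[:2],np.uint8),[cn-[x0,y0]],-1,1,-1)>0)
    n2,l2,st2,_=cv2.connectedComponentsWithStats(dark.astype(np.uint8)); k=1+np.argmax(st2[1:,4]); v,u=np.nonzero(l2==k)
    S=plane(np.c_[u+x0,v+y0],Z,m,s)[:,:2]; e,V=np.linalg.eigh(np.cov(S.T)); y=V[:,1]; y=y*np.sign(y[0])
    print('slotcen',S.mean(0),np.sqrt(12*e),'yaxis',np.degrees(np.arctan2(y[1],y[0])))
# marks angle
E
```

```text
310 200 [0.5352 0.1798 0.0873]
355 215 [0.5814 0.1676 0.0867]
290 195 [0.5152 0.1833 0.0869]
375 190 [0.5969 0.1949 0.0881]
280 130 [0.5009 0.2446 0.0872]
disc [0.55852426 0.18207869] 0.06233663034866024
slot [[0.5554, 0.1997], [0.5686, 0.1963], [0.5615, 0.1659], [0.5492, 0.1692]] [0.55866259 0.18280267]
slotcen [0.55836463 0.18356426] [0.0120565  0.02941961] yaxis 77.1523824641449
disc [0.55826128 0.18248526] 0.062048317820631665
slot [[0.5552, 0.2001], [0.5683, 0.1967], [0.5612, 0.1664], [0.549, 0.1697]] [0.55839897 0.18320589]
slotcen [0.55810239 0.18396396] [0.01200074 0.02928354] yaxis 77.15238246414488
```

```bash
python3 -m pendant '[[[-0.1,-1,0],0,1],[[-0.1,-1,0],0,1],[[-0.1,-1,0],0,1],[[-0.1,-1,0],0,1],[[-0.1,-1,0],0,1],[[-0.1,-1,0],0,1],[[-0.1,-1,0],0,1],[[-0.1,-1,0],0,1],[[-0.1,-1,0],0,1],[[-0.1,-1,0],0,1],[[-0.1,-1,0],0,1],[[-0.1,-1,0],0.4,1]]'
python3 -m pendant '[[[-0.3,-0.6,0],0,1],[[-0.3,-0.6,0],0,1],[[0,0,0],0,1],[[0,0,0],0,1],[[0,0,0],0,1],[[0,0,0],0,1]]'
python3 - <<'E'
from h import *
im,d,m,s=snap('wrist'); cv2.imwrite('pics/w2.png',im[:,:,::-1]); print(s['position'],np.array(s['tool_rot']).round(3).tolist())
E
```

```text
time_s: 2.57
position: [0.4719, -0.1665, 0.2676]
tool_rot: [[0.113, 0.0, 0.994], [-0.994, -0.0, 0.113], [0.0, -1.0, 0.0]]
ft_force: [1.4, -0.6, -0.1]
grip_width: 0.0858
time_s: 3.07
position: [0.4546, -0.2011, 0.2675]
tool_rot: [[0.113, 0.0, 0.994], [-0.994, 0.0, 0.113], [-0.0, -1.0, 0.0]]
ft_force: [0.2, -0.3, 0.8]
grip_width: 0.0855
[ 0.45455842 -0.20109094  0.26746204] [[0.113, 0.0, 0.994], [-0.994, 0.0, 0.113], [-0.0, -1.0, 0.0]]
```

View pics/w2.png

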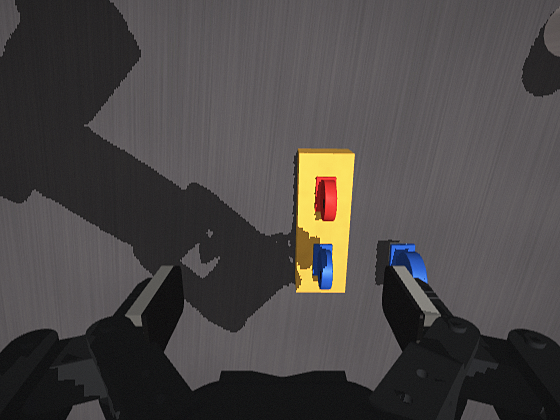

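Run:
```python
from slot import *
z=np.load('pics/wrist.npz'); im,d=z['im'],z['d']; m=env.camera_model('wrist'); s=dict(position=z['p'],tool_rot=z['R'])
cv2.imwrite('pics/w2c.png',cv2.resize(im[140:300,280:440],None,fx=4,fy=4,interpolation=cv2.INTER_CUBIC)[:,:,::-1])
h=cv2.cvtColor(im,cv2.COLOR_RGB2HSV)
v,u=np.nonzero((h[...,1]>120)&((h[...,0]<8)|(h[...,0]>172))&(h[...,2]>60))
P=np.array([world('wrist',a,b,d[b,a],m,s) for a,b in zip(u,v)])
print('red n',len(P),'z',np.percentile(P[:,2],[1,50,99]))
v2,u2=np.nonzero((h[...,1]>120)&(h[...,0]>18)&(h[...,0]<32)&(h[...,2]>60))
Y=np.array([world('wrist',a,b,d[b,a],m,s) for a,b in zip(u2,v2)]); Y=Y[abs(Y[:,2]-.04)<.008]
print('block z',np.median(Y[:,2]))
# block top rect
r=cv2.minAreaRect((plane(np.c_[u2,v2],np.median(Y[:,2]),m,s)[:,:2]*1000).astype(np.float32)); print('plane rect',r)
r=cv2.minAreaRect((Y[:,:2]*1000).astype(np.float32)); print('depth rect',r)
print('red rect',cv2.minAreaRect((P[P[:,2]>.06,:2]*1000).astype(np.float32)))
Pt=P[P[:,2]>.080]; print('top part',Pt.mean(0),len(Pt))
```

```text
red n 838 z [0.04301342 0.07857088 0.08916913]
block z 0.03956372574285352
plane rect ((506.48846435546875, -255.19189453125), (62.023345947265625, 173.74761962890625), 5.903328895568848)
depth rect ((507.6007080078125, -257.2139892578125), (60.17072677612305, 170.32606506347656), 5.835221767425537)
red rect ((484.32073974609375, -177.68748474121094), (24.148406982421875, 127.85824584960938), 25.724586486816406)
top part [ 0.50278971 -0.21543071  0.08654897] 396
```

View pics/w2c.png

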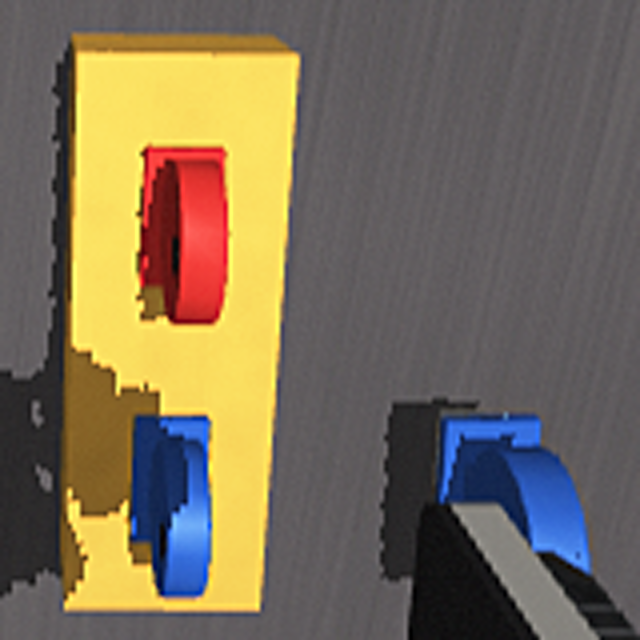

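Run:
```python
from slot import *
z=np.load('pics/wrist.npz'); im,d=z['im'],z['d']; m=env.camera_model('wrist'); s=dict(position=z['p'],tool_rot=z['R'])
y=np.array([-.1016,.9948])
f=lambda x,yy:np.array([[x/4+280-.4,yy/4+140-.4]])
for a,b in ((146,148),(226,148)): print(plane(f(a,b),.045,m,s)[0,:2]-.02*y)
# bow top ridge: depth points
h=cv2.cvtColor(im,cv2.COLOR_RGB2HSV)
mk=(h[...,1]>120)&((h[...,0]<8)|(h[...,0]>172))&(h[...,2]>60)
mk[:, :300]=0;mk[:,345:]=0;mk[:160]=0;mk[235:]=0
v,u=np.nonzero(mk)
P=np.array([world('wrist',a,b,d[b,a],m,s) for a,b in zip(u,v)])
X=np.array([.9948,.1016]); Q=np.c_[P[:,:2]@X,P[:,:2]@y,P[:,2]]
t=Q[Q[:,2]>.072]; print(len(t),t.min(0),t.max(0))
# fit circle in (y,z) on ridge
t=Q[(Q[:,2]>.078)]
A=np.c_[2*t[:,1:],np.ones(len(t))]; w=np.linalg.lstsq(A,(t[:,1:]**2).sum(1),rcond=None)[0]; print('circ',w[:2],np.sqrt(w[2]+w[:2]@w[:2]))
xm=(np.percentile(t[:,0],1)+np.percentile(t[:,0],99))/2; print('xm',xm, 'centre',xm*X+w[0]*y)
print('tcp in key axes', s['position'][:2]@X, s['position'][:2]@y)
```

```text
[ 0.49272893 -0.21897492]
[ 0.51434625 -0.2165492 ]
495 [ 0.43064332 -0.28700403  0.07210032] [ 0.48469075 -0.16996594  0.40967954]
circ [-0.24968755  0.25084683] 0.16665570094217685
xm 0.47850941832874316 centre [ 0.50138942 -0.19977262]
tcp in key axes 0.43176387158531654 -0.24622840373550328
```

The flange and the block agree: the key is at (0.5035, -0.2176) with its axis at 5.85°. Next I'll descend.

```bash
python3 -m pendant '[[[0.82,-0.28,-0.5],-0.06,1],[[0.82,-0.28,-0.5],-0.06,1],[[0,0,-1],0,1],[[0,0,-1],0,1],[[0,0,-1],0,1],[[0,0,-0.6],0,1],[[0,0,0],0,1],[[0,0,0],0,1],[[0,0,0],0,1],[[0,0,0],0,1]]' 60
python3 - <<'E'
from h import *
im,d,m,s=snap('wrist'); cv2.imwrite('pics/w3.png',im[:,:,::-1]); print(s['position'],env.grasp_offset)
im,d,m,s=snap('side'); cv2.imwrite('pics/s3.png',cv2.resize(im[200:400,250:480],None,fx=3,fy=3)[:,:,::-1])
E
```

```text
time_s: 3.95
position: [0.5041, -0.2193, 0.131]
tool_rot: [[0.101, 0.003, 0.995], [-0.995, -0.002, 0.101], [0.002, -1.0, 0.002]]
ft_force: [-0.1, -0.1, 0.6]
grip_width: 0.0852
[ 0.50414723 -0.21934991  0.13099768] 0.0187
```

View pics/w3.png

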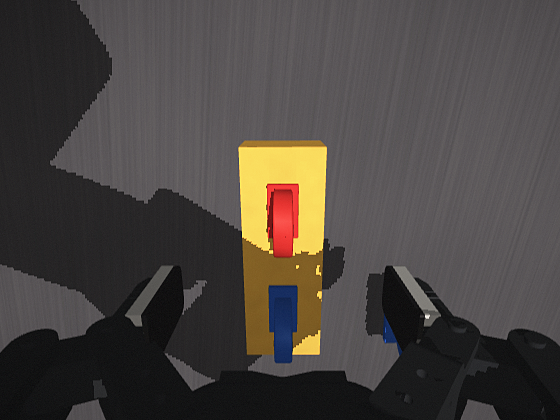

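View pics/s3.png

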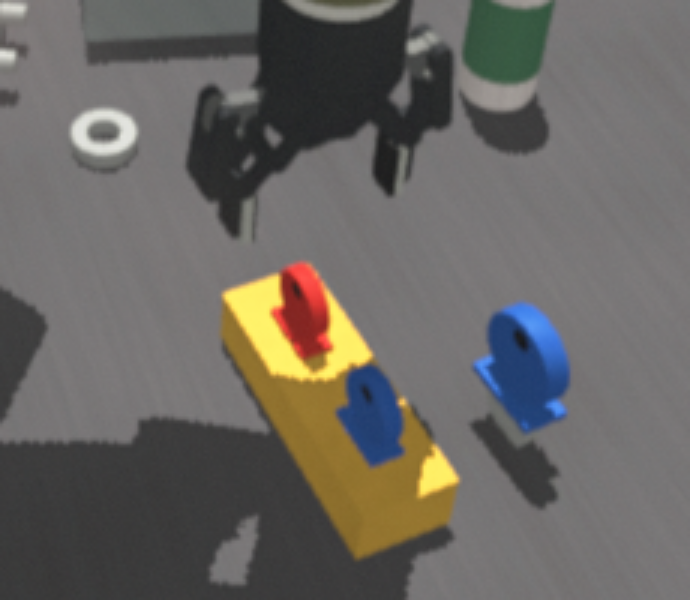

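```bash
python3 -m pendant '[[[-0.02,0.06,-0.9],0,1],[[0,0,-0.9],0,1],[[0,0,-0.8],0,1],[[0,0,0],0,1],[[0,0,0],0,1],[[0,0,0],0,0.5],[[0,0,0],0,0.5],[[0,0,0],0,0.5],[[0,0,0],0,0.5]]' 60
python3 -m pendant '[[[0,0,0],0,0],[[0,0,0],0,0],[[0,0,0],0,0],[[0,0,0],0,0],[[0,0,0],0,0],[[0,0,0],0,0],[[0,0,0],0,0],[[0,0,0],0,0]]' 60
python3 - <<'E'
from h import *
im,d,m,s=snap('side'); cv2.imwrite('pics/s4.png',cv2.resize(im[200:400,250:480],None,fx=3,fy=3)[:,:,::-1])
E
```

```text
time_s: 4.8
position: [0.5031, -0.2176, 0.0523]
tool_rot: [[0.101, 0.002, 0.995], [-0.995, -0.001, 0.101], [0.001, -1.0, 0.001]]
ft_force: [0.4, 0.3, 0.1]
grip_width: 0.0427
time_s: 5.47
position: [0.5029, -0.2175, 0.0517]
tool_rot: [[0.101, 0.0, 0.995], [-0.995, -0.0, 0.101], [0.0, -1.0, 0.0]]
ft_force: [-0.9, 0.3, 5.5]
grip_width: 0.011
```

View pics/s4.png

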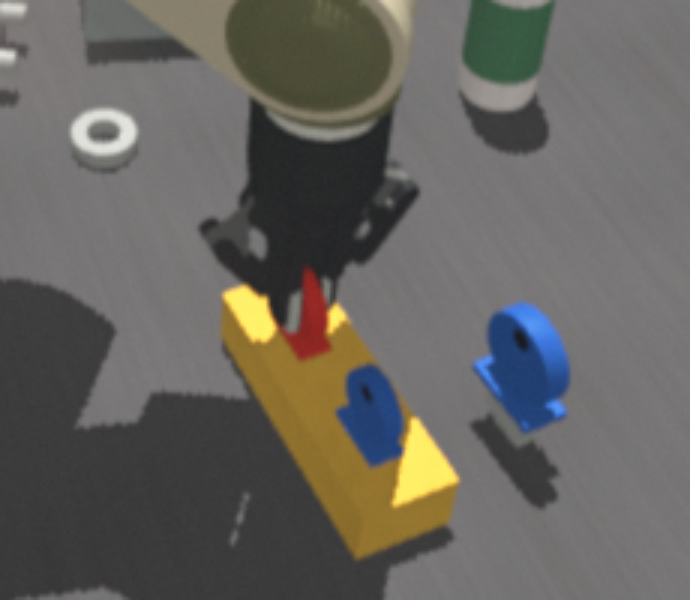

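```bash
python3 -m pendant '[[[0,0,0.3],0,0],[[0,0,0.4],0,0],[[0,0,0.5],0,0],[[0,0,0.8],0,0],[[0,0,0.9],0,0],[[0,0,0.9],0,0],[[0,0,0.8],0,0],[[0,0,0],0,0]]' 60
python3 -m pendant '[[[0.1,0.6,0],-0.3,0],[[0.13,0.95,0],-0.3,0],[[0.13,0.95,0],-0.3,0],[[0.13,0.95,0],-0.3,0],[[0.13,0.95,0],-0.3,0],[[0.13,0.95,0],-0.3,0],[[0.13,0.95,0],-0.3,0],[[0.13,0.95,0],-0.3,0],[[0.13,0.95,0],-0.3,0],[[0.13,0.95,0],-0.3,0],[[0.13,0.95,0],-0.3,0],[[0.13,0.95,0],-0.3,0]]'
python3 -m pendant '[[[0.13,0.95,0],-0.1,0],[[0.13,0.95,0],0,0],[[0.1,0.4,0],0,0],[[0,0,0],0,0],[[0,0,0],0,0],[[0,0,0],0,0],[[0,0,0],0,0]]'
python3 - <<'E'
from h import *
im,d,m,s=snap('wrist'); cv2.imwrite('pics/w5.png',im[:,:,::-1]); print(s['position'])
im,d,m,s=snap('side'); cv2.imwrite('pics/s5.png',cv2.resize(im[50:250,200:430],None,fx=3,fy=3)[:,:,::-1])
E
```

```text
time_s: 6.18
position: [0.5041, -0.2182, 0.1944]
tool_rot: [[0.101, 0.007, 0.995], [-0.995, -0.005, 0.101], [0.006, -1.0, 0.006]]
ft_force: [0.3, 0.4, 0.3]
grip_width: 0.0111
time_s: 7.18
position: [0.5483, 0.1156, 0.189]
tool_rot: [[-0.213, -0.001, 0.977], [-0.977, -0.0, -0.213], [0.0, -1.0, -0.001]]
ft_force: [0.6, 0.1, 0.2]
grip_width: 0.0111
time_s: 7.77
position: [0.5595, 0.1819, 0.1893]
tool_rot: [[-0.222, -0.0, 0.975], [-0.975, -0.0, -0.222], [0.0, -1.0, -0.0]]
ft_force: [0.0, -0.3, -1.0]
grip_width: 0.0109
[0.5594697  0.18186024 0.18930775]
```

View pics/w5.png

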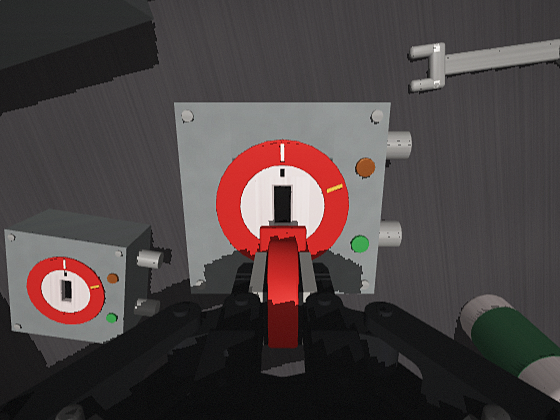

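View pics/s5.png

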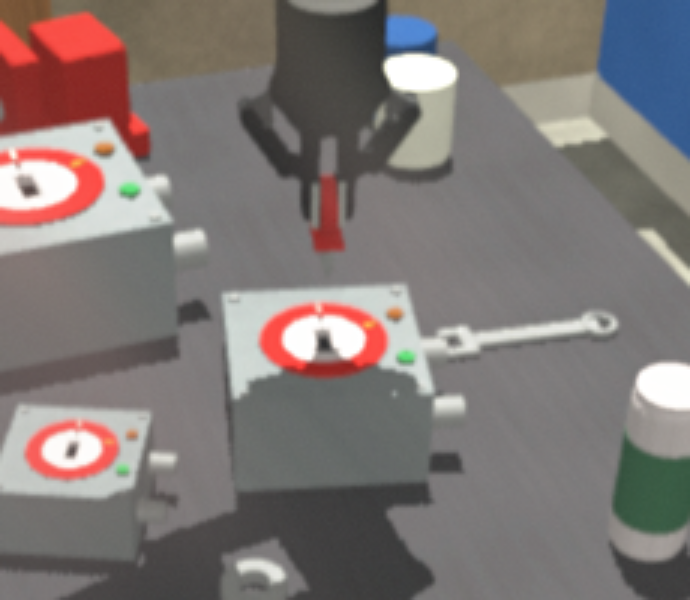

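Run:
```python
from slot import *
z=np.load('pics/wrist.npz'); im=z['im']
cv2.imwrite('pics/w5c.png',cv2.resize(im[130:260,210:360],None,fx=5,fy=5,interpolation=cv2.INTER_CUBIC)[:,:,::-1])
```

```text
(no output)
```

View pics/w5c.png

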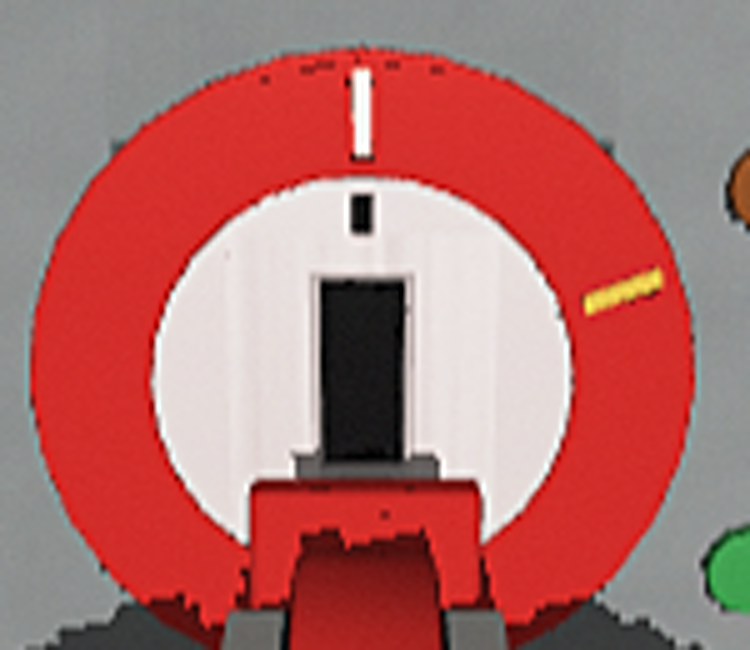

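Run:
```python
from slot import *
z=np.load('pics/wrist.npz'); im,d=z['im'],z['d']; m=env.camera_model('wrist'); s=dict(position=z['p'],tool_rot=z['R'])
g=lambda *L:np.array([[x/5+210-.4,y/5+130-.4] for x,y in L])
R=np.array(s['tool_rot']);p=np.array(s['position'])
loc=lambda P:((P-p)@R*1000).round(2)   # tool coords x,y,z mm
print('disc z',[world('wrist',u,v,d[v,u],m,s)[2].round(4) for u,v in [(250,200),(315,200),(270,170)]])
print('flange z',[world('wrist',u,v,d[v,u],m,s)[2].round(4) for u,v in [(265,230),(302,232),(282,229)]])
for Z in (.085,.0865):
    print('slot top corners',loc(plane(g((315,277),(410,277)),Z,m,s)).tolist(), 'marks',loc(plane(g((362,68),(362,157),(362,195)),Z,m,s)).tolist())
    c=im.astype(int); red=((c[...,0]>150)&(c[...,1]<80)).astype(np.uint8)
print('flange',loc(plane(g((250,482),(482,482)),p[2]-.0067,m,s)).tolist())
print('flange2',loc(plane(g((250,482),(482,482)),p[2]-.009,m,s)).tolist())
# ring outer circle fit
red[:, :205]=0; red[235:]=0
cn=max(cv2.findContours(red,cv2.RETR_EXTERNAL,cv2.CHAIN_APPROX_NONE)[0],key=len)[:,0]; cn=cn[cn[:,1]<222]
for Z in (.085,.087):
    P=loc(plane(cn,Z,m,s))[:,[0,2]]; A=np.c_[2*P,np.ones(len(P))]; w=np.linalg.lstsq(A,(P**2).sum(1),rcond=None)[0]; print('ring',w[:2],2*np.sqrt(w[2]+w[:2]@w[:2]))
```

```text
disc z [np.float64(0.0863), np.float64(0.0874), np.float64(0.087)]
flange z [np.float64(0.1819), np.float64(0.1826), np.float64(0.1822)]
slot top corners [[-16.82, 104.3, -8.23], [-16.8, 104.3, 5.85]] marks [[-47.47, 104.29, -1.21], [-34.68, 104.3, -1.23], [-29.11, 104.3, -1.24]]
slot top corners [[-17.18, 102.8, -8.18], [-17.16, 102.8, 5.81]] marks [[-47.64, 102.79, -1.2], [-34.94, 102.8, -1.23], [-29.39, 102.8, -1.24]]
flange [[-20.77, 6.7, -11.51], [-20.74, 6.69, 10.03]]
flange2 [[-19.91, 9.0, -11.68], [-19.88, 8.99, 10.19]]
ring [-5.92024174 -1.29618385] 81.59871932232848
ring [-6.49051925 -1.29235111] 80.93669830843048
```

```bash
python3 -m pendant '[[[-0.025,0.04,-0.6],0,0],[[0,0,-0.6],0,0],[[0,0,-0.5],0,0],[[0,0,-0.2],0,0],[[0,0,0],0,0],[[0,0,0],0,0],[[0,0,0],0,0]]'
python3 -m pendant '[[[0,0,-0.1],0,0],[[0,0,-0.1],0,0],[[0,0,-0.1],0,0],[[0,0,-0.1],0,0],[[0,0,0],0,0],[[0,0,0],0,0]]'
```

```text
time_s: 8.45
position: [0.5593, 0.1842, 0.1334]
tool_rot: [[-0.221, 0.002, 0.975], [-0.975, 0.0, -0.221], [-0.001, -1.0, 0.002]]
ft_force: [-0.2, 0.2, -0.5]
grip_width: 0.0109
time_s: 8.95
position: [0.5586, 0.1844, 0.1201]
tool_rot: [[-0.22, -0.0, 0.975], [-0.975, -0.0, -0.22], [0.0, -1.0, -0.0]]
ft_force: [0.3, -0.6, -0.4]
grip_width: 0.011
```

```bash
python3 -m pendant '[[[0,-0.02,-0.1],0,0],[[0,0,-0.1],0,0],[[0,0,-0.1],0,0],[[0,0,-0.1],0,0],[[0,0,0],0,0],[[0,0,0],0,0]]'
python3 -m pendant '[[[0,0,-0.1],0,0],[[0,0,-0.1],0,0],[[0,0,-0.05],0,0],[[0,0,0],0,0],[[0,0,0],0,0],[[0,0,0],0,0]]'
```

```text
time_s: 9.45
position: [0.5587, 0.1837, 0.1081]
tool_rot: [[-0.22, -0.0, 0.975], [-0.975, -0.0, -0.22], [0.0, -1.0, -0.0]]
ft_force: [0.6, 0.2, 0.6]
grip_width: 0.011
time_s: 9.95
position: [0.5588, 0.1837, 0.1009]
tool_rot: [[-0.22, 0.0, 0.975], [-0.975, 0.0, -0.22], [-0.0, -1.0, 0.0]]
ft_force: [-0.3, -0.7, -0.3]
grip_width: 0.0113
```

```bash
python3 -m pendant '[[[0,0,-0.05],0,0],[[0,0,-0.05],0,0],[[0,0,0],0,0],[[0,0,0],0,0],[[0,0,0],0,0]]'
python3 -m pendant '[[[0,0,-0.05],0,0],[[0,0,0],0,0],[[0,0,0],0,0],[[0,0,0],0,0]]'
```

```text
time_s: 10.37
position: [0.5589, 0.1838, 0.0986]
tool_rot: [[-0.22, 0.001, 0.975], [-0.975, 0.0, -0.22], [-0.0, -1.0, 0.001]]
ft_force: [-1.5, -0.8, 6.2]
grip_width: 0.0108
time_s: 10.7
position: [0.559, 0.1838, 0.0986]
tool_rot: [[-0.22, 0.002, 0.975], [-0.975, 0.0, -0.22], [-0.001, -1.0, 0.002]]
ft_force: [-4.8, -1.7, 16.8]
grip_width: 0.011
```

Run:
```python
from h import *
im,d,m,s=snap('wrist'); a=cv2.resize(im[100:400,160:400],None,fx=2,fy=2)
im,d,m,s=snap('side'); b=cv2.resize(im[100:220,260:365],None,fx=5,fy=5)
cv2.imwrite('pics/s6.png',np.hstack([a[:600,:300*1],b[:600,:500]])[:,:,::-1]); print(s['wrist_torque'])
cv2.imwrite('pics/w6.png',a[:,:,::-1])
```

```text
[-0.23629359  1.06307682 -0.02900833]
```

View pics/s6.png

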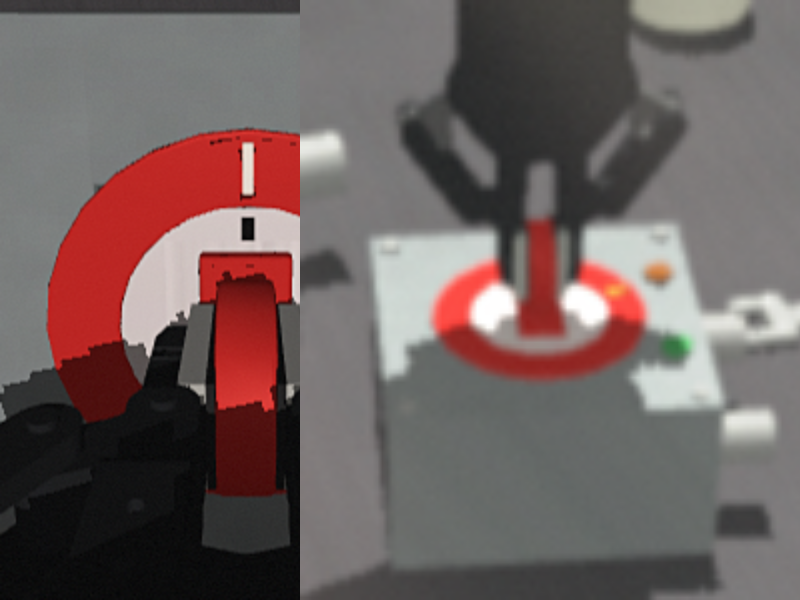

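View pics/w6.png

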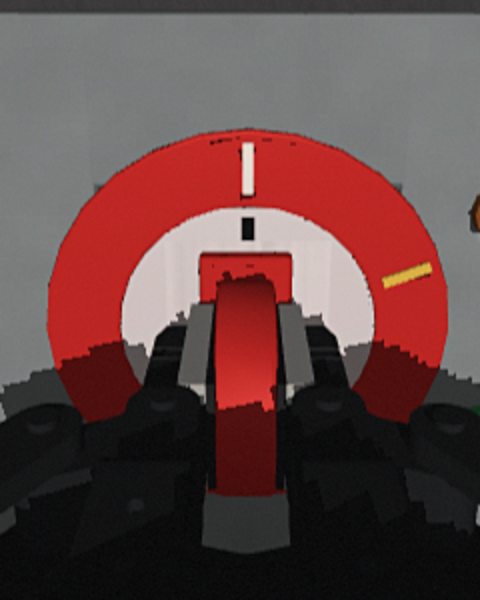

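The key is seated: the flange is flush on the disc and the slot is covered. In the wrist crop the black mark (248,229) sits under the white mark (248,170). Now I'll turn it clockwise.

```bash
python3 -m pendant '[[[0,0,0.02],-0.4,0],[[0,0,0],-0.8,0],[[0,0,0],-0.8,0],[[0,0,0],-0.8,0],[[0,0,0],-0.8,0],[[0,0,0],-0.8,0],[[0,0,0],0,0]]'
python3 -m pendant '[[[0,0,0],-0.8,0],[[0,0,0],-0.8,0],[[0,0,0],-0.8,0],[[0,0,0],-0.8,0],[[0,0,0],-0.8,0],[[0,0,0],-0.8,0],[[0,0,0],-0.8,0],[[0,0,0],-0.8,0],[[0,0,0],0,0],[[0,0,0],0,0]]'
python3 - <<'E'
from h import *
R=np.array(env.observe()['tool_rot']);print(np.degrees(np.arctan2(R[1,2],R[0,2])),env.observe()['wrist_torque'])
E
```

```text
time_s: 11.38
position: [0.5601, 0.1836, 0.0986]
tool_rot: [[-0.573, 0.005, 0.82], [-0.82, -0.0, -0.573], [-0.003, -1.0, 0.004]]
ft_force: [0.8, -0.4, 9.4]
grip_width: 0.0109
time_s: 12.22
position: [0.561, 0.1827, 0.0987]
tool_rot: [[-0.919, 0.006, 0.395], [-0.395, -0.001, -0.919], [-0.005, -1.0, 0.004]]
ft_force: [4.3, -4.5, 7.9]
grip_width: 0.0113
-66.75959079950738 [-1.01853837 -0.60977369  0.02866396]
```

```bash
python3 -m pendant '[[[-0.03,0.02,0],-0.6,0],[[0,0,0],-0.6,0],[[0,0,0],-0.6,0],[[0,0,0],-0.6,0],[[0,0,0],-0.6,0],[[0,0,0],-0.4,0],[[0,0,0],-0.3,0],[[0,0,0],0,0],[[0,0,0],0,0]]'
python3 - <<'E'
from h import *
im,d,m,s=snap('wrist'); a=cv2.resize(im[100:400,160:460],None,fx=2,fy=2);cv2.imwrite('pics/w7.png',a[:,:,::-1])
im,d,m,s=snap('top'); cv2.imwrite('pics/t7.png',cv2.resize(im[140:240,195:295],None,fx=5,fy=5)[:,:,::-1])
R=np.array(s['tool_rot']);print(np.degrees(np.arctan2(R[1,2],R[0,2])),s['wrist_torque'])
E
```

```text
time_s: 12.97
position: [0.5611, 0.1824, 0.0988]
tool_rot: [[-0.997, 0.009, 0.083], [-0.083, -0.003, -0.997], [-0.008, -1.0, 0.004]]
ft_force: [7.2, -8.5, 7.2]
grip_width: 0.0109
-85.25634256365419 [-1.85240472 -1.3591955   0.10116459]
```

View pics/w7.png

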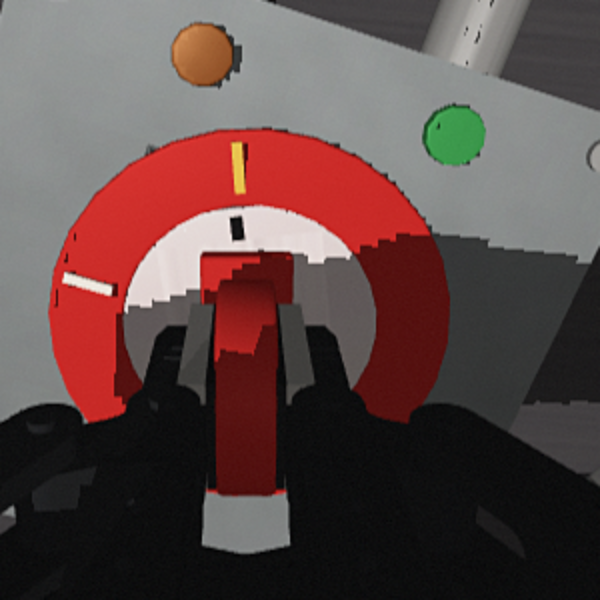

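The black mark (237,229) is just about at the yellow mark (239,168). I'll nudge it a little further to the stop, hold, then turn back.

```bash
python3 -m pendant '[[[0,0,0],-0.3,0],[[0,0,0],-0.2,0],[[0,0,0],0,0],[[0,0,0],0,0],[[0,0,0],0,0]]'
python3 -m pendant '[[[0,0,0],0.5,0],[[0,0,0],0.8,0],[[0,0,0],0.8,0],[[0,0,0],0.8,0],[[0,0,0],0.8,0],[[0,0,0],0.8,0],[[0,0,0],0.8,0],[[0,0,0],0.8,0],[[0,0,0],0.8,0],[[0,0,0],0.8,0],[[0,0,0],0.8,0],[[0,0,0],0,0]]'
python3 -m pendant '[[[0.03,-0.02,0],0.8,0],[[0,0,0],0.8,0],[[0,0,0],0.8,0],[[0,0,0],0.8,0],[[0,0,0],0.8,0],[[0,0,0],0.8,0],[[0,0,0],0.8,0],[[0,0,0],0.8,0],[[0,0,0],0.8,0],[[0,0,0],0.3,0],[[0,0,0],0,0],[[0,0,0],0,0]]'
python3 - <<'E'
from h import *
im,d,m,s=snap('wrist'); a=cv2.resize(im[100:400,160:460],None,fx=2,fy=2);cv2.imwrite('pics/w8.png',a[:,:,::-1])
R=np.array(s['tool_rot']);print(np.degrees(np.arctan2(R[1,2],R[0,2])),s['wrist_torque'])
E
```

```text
time_s: 13.48
position: [0.5611, 0.1823, 0.0988]
tool_rot: [[-0.999, 0.009, 0.039], [-0.039, -0.003, -0.999], [-0.009, -1.0, 0.004]]
ft_force: [7.9, -10.1, 6.9]
grip_width: 0.0108
time_s: 14.48
position: [0.559, 0.184, 0.0986]
tool_rot: [[-0.707, 0.004, 0.707], [-0.707, -0.0, -0.707], [-0.003, -1.0, 0.003]]
ft_force: [0.8, -2.2, 10.7]
grip_width: 0.0112
time_s: 15.48
position: [0.559, 0.1839, 0.0986]
tool_rot: [[-0.134, 0.002, 0.991], [-0.991, 0.0, -0.134], [-0.001, -1.0, 0.002]]
ft_force: [-4.2, 0.9, 12.3]
grip_width: 0.0109
-7.70790828413816 [-0.05887044  0.7408338   0.08950507]
```

View pics/w8.png

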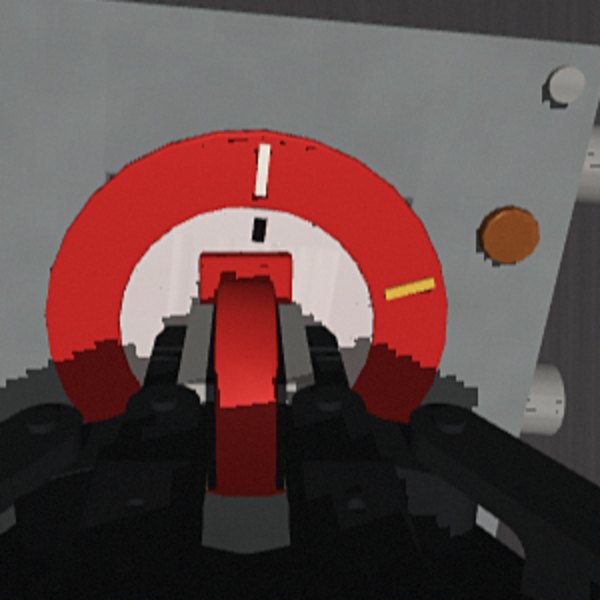

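The switch is back home: the black mark (260,229) lines up with the white one (264,170) to within 1–2°. I'll centre the key in its play and draw it straight out.

```bash
python3 -m pendant '[[[-0.01,0,0.04],-0.5,0],[[0,0,0],-0.4,0],[[0,0,0],0,0],[[0,0,0.15],0,0],[[0,0,0.3],0,0],[[0,0,0.4],0,0],[[0,0,0.5],0,0],[[0,0,0.8],0,0],[[0,0,0.9],0,0],[[0,0,0.3],0,0],[[0,0,0],0,0],[[0,0,0],0,0]]'
python3 - <<'E'
from h import *
im,d,m,s=snap('wrist'); a=cv2.resize(im[100:400,160:460],None,fx=2,fy=2);cv2.imwrite('pics/w9.png',a[:,:,::-1])
R=np.array(s['tool_rot']);print(s['position'],np.degrees(np.arctan2(R[1,2],R[0,2])),s['ft_force'])
E
```

```text
time_s: 16.53
position: [0.5582, 0.1837, 0.1982]
tool_rot: [[-0.212, -0.0, 0.977], [-0.977, -0.0, -0.212], [0.0, -1.0, -0.0]]
ft_force: [-1.0, -0.0, -0.7]
grip_width: 0.0111
[0.55815577 0.18371499 0.19821258] -12.210554650225804 [-1.00712485 -0.0227715  -0.67283087]
```

View pics/w9.png

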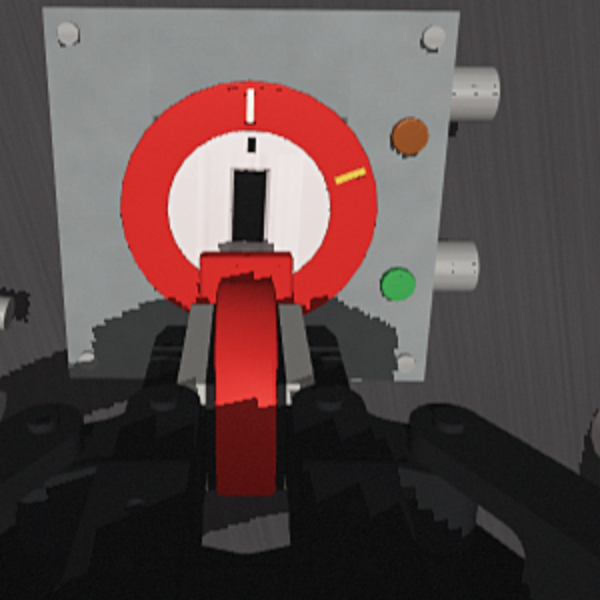

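The disc is at home and the key is free, with no slip in the grip. I'll carry it back.

```bash
python3 -m pendant '[[[-0.1,-0.6,0],0.3,0],[[-0.13,-0.95,0],0.3,0],[[-0.13,-0.95,0],0.3,0],[[-0.13,-0.95,0],0.3,0],[[-0.13,-0.95,0],0.3,0],[[-0.13,-0.95,0],0.3,0],[[-0.13,-0.95,0],0.3,0],[[-0.13,-0.95,0],0.3,0],[[-0.13,-0.95,0],0.3,0],[[-0.13,-0.95,0],0.3,0],[[-0.13,-0.95,0],0.3,0],[[-0.13,-0.95,0],0.3,0]]'
python3 -m pendant '[[[-0.13,-0.95,0],0,0],[[-0.13,-0.95,0],0,0],[[-0.05,-0.4,0],0,0],[[0,0,0],0,0],[[0,0,0],0,0],[[0,0,0],0,0],[[0,0,0],0,0],[[0,0,0],0,0]]'
python3 - <<'E'
from h import *
im,d,m,s=snap('wrist'); a=cv2.resize(im[100:400,160:460],None,fx=2,fy=2);cv2.imwrite('pics/w10.png',a[:,:,::-1])
R=np.array(s['tool_rot']);print(s['position'],np.degrees(np.arctan2(R[1,2],R[0,2])),s['ft_force'])
E
```

```text
time_s: 17.58
position: [0.5116, -0.1488, 0.197]
tool_rot: [[0.102, -0.003, 0.995], [-0.995, 0.002, 0.102], [-0.002, -1.0, -0.003]]
ft_force: [1.3, 0.4, -0.7]
grip_width: 0.0111
time_s: 18.25
position: [0.5034, -0.2156, 0.1986]
tool_rot: [[0.102, -0.0, 0.995], [-0.995, 0.0, 0.102], [-0.0, -1.0, -0.0]]
ft_force: [0.7, -0.1, -0.0]
grip_width: 0.0111
[ 0.50341973 -0.21562977  0.19860126] 5.854442600334156 [ 0.71463864 -0.10641235 -0.04216168]
```

View pics/w10.png

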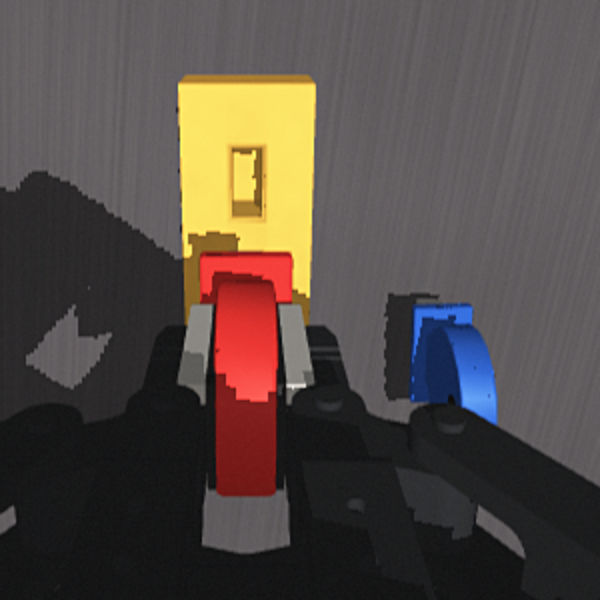

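```bash
python3 -m pendant '[[[-0.01,-0.06,-0.7],0,0],[[0,0,-0.8],0,0],[[0,0,-0.8],0,0],[[0,0,-0.7],0,0],[[0,0,-0.5],0,0],[[0,0,0],0,0],[[0,0,0],0,0],[[0,0,0],0,0],[[0,0,0],0,0]]'
```

```text
time_s: 19.05
position: [0.5035, -0.2188, 0.0949]
tool_rot: [[0.101, 0.002, 0.995], [-0.995, -0.001, 0.101], [0.002, -1.0, 0.002]]
ft_force: [-0.2, -0.4, -0.2]
grip_width: 0.0109
```

```bash
python3 -m pendant '[[[-0.01,0.035,-0.2],0,0],[[0,0,-0.15],0,0],[[0,0,-0.15],0,0],[[0,0,-0.15],0,0],[[0,0,0],0,0],[[0,0,0],0,0],[[0,0,0],0,0]]'
```

```text
time_s: 19.63
position: [0.5027, -0.2176, 0.0742]
tool_rot: [[0.101, 0.0, 0.995], [-0.995, -0.0, 0.101], [0.0, -1.0, 0.0]]
ft_force: [-0.0, -0.1, 0.1]
grip_width: 0.011
```

```bash
python3 -m pendant '[[[0.01,0,-0.15],0,0],[[0,0,-0.15],0,0],[[0,0,-0.15],0,0],[[0,0,-0.15],0,0],[[0,0,-0.06],0,0],[[0,0,0],0,0],[[0,0,0],0,0],[[0,0,0],0,0]]'
python3 -m pendant '[[[0,0,-0.03],0,0],[[0,0,-0.02],0,0],[[0,0,0],0,0],[[0,0,0],0,0]]'
```

```text
time_s: 20.3
position: [0.503, -0.2176, 0.0545]
tool_rot: [[0.101, 0.0, 0.995], [-0.995, -0.0, 0.101], [0.0, -1.0, 0.0]]
ft_force: [0.8, 0.5, 0.5]
grip_width: 0.011
time_s: 20.63
position: [0.5029, -0.2175, 0.0528]
tool_rot: [[0.101, 0.0, 0.995], [-0.995, -0.0, 0.101], [0.0, -1.0, 0.0]]
ft_force: [-0.5, 0.1, 0.5]
grip_width: 0.0109
```

```bash
python3 -m pendant '[[[0,0,-0.03],0,0],[[0,0,-0.02],0,0],[[0,0,0],0,0],[[0,0,0],0,0]]'
python3 -m pendant '[[[0,0,-0.01],0,0],[[0,0,0],0,0],[[0,0,0],0,0]]'
```

```text
time_s: 20.97
position: [0.503, -0.2175, 0.0517]
tool_rot: [[0.101, 0.0, 0.995], [-0.995, -0.0, 0.101], [0.0, -1.0, 0.0]]
ft_force: [-1.7, 0.6, 5.4]
grip_width: 0.0113
time_s: 21.22
position: [0.503, -0.2175, 0.0517]
tool_rot: [[0.101, 0.001, 0.995], [-0.995, -0.0, 0.101], [0.0, -1.0, 0.0]]
ft_force: [-1.7, 0.5, 7.9]
grip_width: 0.011
```

It is seated at the original height. I'll release and retreat.

```bash
python3 -m pendant '[[[0,0,0],0,0.3],[[0,0,0],0,0.4],[[0,0,0],0,0.5],[[0,0,0],0,0.6],[[0,0,0],0,0.6],[[0,0,0],0,0.6],[[0,0,0],0,0.6]]'
python3 -m pendant '[[[0,0,0.4],0,0.6],[[0,0,0.8],0,0.6],[[0,0,1],0,0.6],[[0,0,1],0,0.6],[[0,0,1],0,0.6],[[-0.8,0,0.8],0,0.6],[[-0.8,0,0.8],0,0.6],[[0,0,0],0,0.6],[[0,0,0],0,0.6],[[0,0,0],0,0.6],[[0,0,0],0,0.6]]'
python3 - <<'E'
from h import *
im,d,m,s=snap('wrist'); cv2.imwrite('pics/w11.png',im[:,:,::-1]); print(s['position'],s['ft_force'])
a,_,_,_=snap('top'); b,_,_,_=snap('side')
A=cv2.resize(a[140:240,195:295],None,fx=4,fy=4); C=cv2.resize(b[260:360,300:400],None,fx=4,fy=4)
cv2.imwrite('pics/e11.png',np.hstack([A,C])[:,:,::-1])
E
```

```text
time_s: 21.8
position: [0.5029, -0.2175, 0.0509]
tool_rot: [[0.101, -0.0, 0.995], [-0.995, 0.0, 0.101], [-0.0, -1.0, -0.0]]
ft_force: [-0.1, 0.5, -0.5]
grip_width: 0.0512
time_s: 22.72
position: [0.4551, -0.2173, 0.2239]
tool_rot: [[0.101, -0.001, 0.995], [-0.995, 0.001, 0.101], [-0.001, -1.0, -0.001]]
ft_force: [-0.7, 0.3, -0.4]
grip_width: 0.0512
[ 0.45508395 -0.21730414  0.22392481] [-0.68279752  0.28406287 -0.38674036]
```

View pics/w11.png

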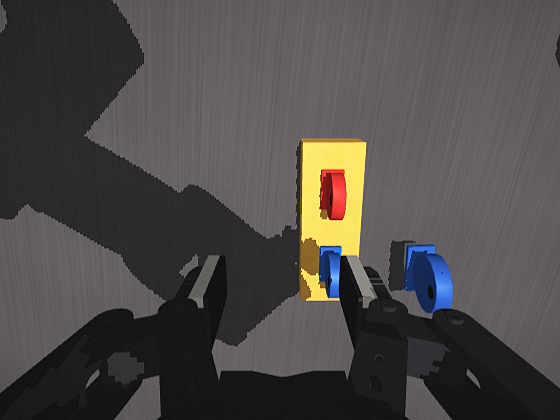

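View pics/e11.png

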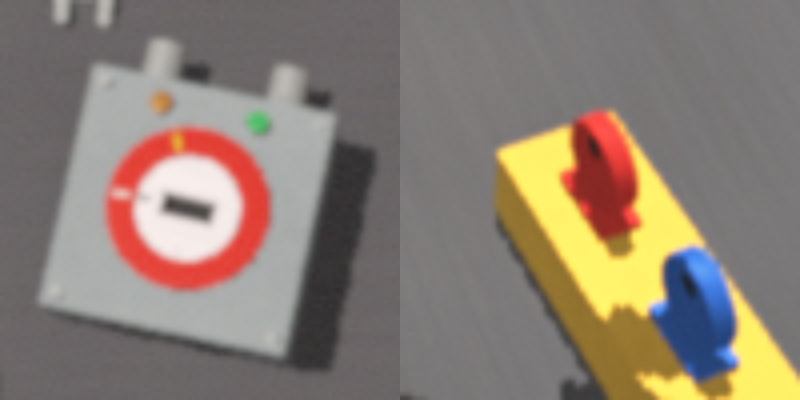

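The red key stands upright in its pocket (side crop 605,170), the blue key is unmoved, and the disc's slot and mark are at home (top crop 188,207). The gripper is clear of everything, so I'm handing in.

```bash
python3 -c "
from rig import env
print(env.close_job())"
```

```text
the job is handed in; nothing more can be done
None
```

I reset the key station and handed the job in at about 23 s of the 58 s allowed; the rig reports no verdict.

- **Sequence:** I took the red key from the yellow block and pushed it home in the middle-sized switch, with the flange flush on the disc. I turned it clockwise until the black mark reached the yellow one, then turned it back home. Then I drew it out, put it back in its pocket and let go.
- **Stop position:** I judged the stop by the marks, about 1.15 rad, before a last 2.5° nudge that I did not photograph again. I did not feel a clear hard stop.
- **Last checks:**
  - The black mark was at the white mark, to the eye.
  - The red key stood upright, released at the same tool position as at the pick-up to within 1 mm.
  - The blue key looked unmoved; I did not measure either key again after release.
  - The gripper was open and clear, with wrist force under 1 N.
- **Forces:** The highest wrist force reading at the end of a move was about 18 N.

No check failed. The one disagreement was between two measurements of the slot centre, which differed by about 1 mm. That was within the 1.8 mm of play, and the key went in without force until the flange seated.

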